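# Clamp the sample tubes in the vortex mixer

## Robot

A 7-joint arm with a two-finger parallel gripper is mounted at the origin on the work surface. World frame = base frame: x ahead of the robot, y to its left, z up, the work surface at z = 0. Lengths are in m, angles in rad, forces in N, time in s.
With the tool pointing down it reaches from about 0.4 to 0.85 m from the base axis. Payload 4.5 kg.
Tool frame: the origin (TCP) lies on the centre line of the jaws, within the pads' length; the fingertips stand 11 mm ahead of it and the grasp point (between the pads) lies 8 mm behind it; z points along the fingers, x is the direction in which the jaws open and shut, and the axes are right-handed (so a half turn about z gives the same grasp; the last joint's range is limited). The gripper opens to 88 mm and grips with 3 to 60 N. Pads are 18 mm wide; open, the fingers measure 123 mm over their backs; the gripper's body (75 mm by 187 mm) begins 45 mm behind the grasp point.
Start: joints at [-1.108, 0.689, -0.195, 1.565, 0.157, 0.902, -0.215], TCP at [0.26, 0.568, 0.25] pointing down, gripper open.
Joint ranges: [-3.01, 3.01], [-0.46, 2.08], [-1.47, 1.51], [0.13, 2.56], [-1, 4.14], [0.04, 2.09], [-2.66, 2.66]. Speed limits (rad/s): [2.57, 2.57, 3.14, 3.14, 3.14, 3.14, 3.14].

## Interface

Orientations are given as a unit quaternion [x, y, z, w].
In Python, from plant import r, vision, order, nets gives the robot as it stands.
- The arm moves only by the tool send_rows, never from a script. Its argument "series" is a list of rows, each an object with "delta_pos": the shift along the tool's x, y, z in cm, a list of three; "turn": the turn about the tool's z in degrees; "jaw": the closure, from 0 (fully open) to 1 (shut). In form: [{"delta_pos": [x, y, z], "turn": turn, "jaw": jaw}, ...]. A call has 1 to 8 rows; each row is the pose to reach, as a shift and turn from the pose commanded when the call began, along the tool's axes at that moment; what a row does not reach only later rows make up. A row lasts 1/12 s, in which the tool goes at most 41.7 mm and 7.16 degrees, less where a joint would pass 70% of its speed; a pose out of reach is approached as far as the arm can. A call with a gripper value outside its range is refused whole. The fingers move at their own pace and stop on an object; "force" is the grip in N (left out, the last holds). Time passes only in rows, so rows that repeat a pose let the fingers close. It gives the time, the measured TCP pose, the force and the opening at its end, in the units of the state.
- r.get_state(): the state, without advancing time (a new reading comes with each control period).
- vision.snapshot(name): name is "scene" or "top"; returns the picture (400x640x3 uint8, blue, green, red); there is no depth.
- vision.camera_params(name): a dict with "intrinsics" (3x3 intrinsics, pixels), "D" ([k1, k2, p1, p2, k3] as OpenCV has them; the pictures are not rectified), "extrinsics" (4x4, takes a point from world to camera coordinates). Camera axes: x right, y down, z forward; pixel columns grow to the right and rows downward; lengths in m; the calibration is good to about 2 mm. A picture is of the moment at which its call begins. camera_params takes no time and is no camera call.
- order.finish_job(): hands the job in, once; it reports no verdict.
Trained networks look in the newest picture that a camera, given by its name, has taken for a name from the list of things; names that differ only in an ending like _2 or _b are one class to them, and where a whole thing is asked for, a point or a joint stands for the part that bears it (a point fixed in the world has none). Each returns a list of dicts, best first, with "score" (0 to 1); they miss things now and then, are a little off and sometimes report something else, mostly with a low value. They report only what shows in the picture. A call takes as long as a camera call. They do not tell look-alikes from the thing itself.
- nets.boxes_of(camera, label): "location" ([row, column] as shares, 0 to 1, of the picture: columns of its width, rows of its height, amid what is visible of it).
- nets.trace(camera, label): "region" (400x640 bool, what is visible of it) and "location" ([row, column] as shares, 0 to 1, of the picture: columns of its width, rows of its height, amid what is visible of it).
The state is a dict: "clock": time; "q": joint angles; "qd": joint speeds; "joint_torque": joint torques, N m; "tool_pos": TCP position; "eef_rot": TCP orientation; "contact_force": force on the tool from outside, world axes, zero at the start; "moment": the same for the moment, N m; "opening": opening from 0.0 (shut) to 1.0 (fully open).
Only numpy, scipy, OpenCV 4.12 (cv2) and the standard library are available. Lean on these libraries where they do the work, as an engineer would, in place of code of your own. Each camera call takes 0.05 s, during which the arm holds its last target.

## Task

A marker pen has been left on the pressure plate of the tube mixer, in the way of the clamp nut's arms: put it in the white tray. Then run the three-armed clamp nut down its stud, clockwise seen from above, until you feel it bear on the plate, and give it one more full turn (to within a quarter turn) so that the foam grips the tubes without cracking the caps. Leave the other things on the bench where they are.

Things in the scene. Friction and masses are not known exactly. Their poses are not given: they have to be found in the camera images.
- marker_center (a point): centre of the marker pen: octagonal barrel 17 mm across flats (so it does not roll), 130 mm long, 25 g, white with a blue cap. Its x axis runs along the pen towards the cap end. At the start it lies flat on the pressure plate with one end inside the circle swept by the nut's arms.
- pen_tray: fixed open white tray, 220 mm (its x) by 140 mm (its y) by 24 mm high, floor and walls 4 mm thick, otherwise empty. Origin at the centre of its underside, on the table; z up.
- nut_hub (a point): centre of the clamp nut's underside, on the axis of the upright stud; moves with the nut. Black hub, flange 42 mm and body 32 mm across, 27 mm tall above this point; three straight steel arms 120 degrees apart, 10 mm thick, their centre lines 20 mm above this point. This point's x axis points along the arm with the red ball and turns with the nut; z up.
- nut_ball (a point): centre of the 18 mm red ball at the end of one arm, 58 mm from the stud's axis; the other two arms end in the same balls in black. A closed fingertip put down between two arms, about 42 mm from the axis, can push an arm round and round: about 1.5 N while the nut runs free, about 6 to 10 N once it bears on the plate.
- clamp_nut (a joint): angle of the clamp nut in rad; grows when turned clockwise seen from above, which moves the nut down 6 mm per turn (6.283 rad). It starts 1 to 2.2 turns above the plate and stays where it is left. Its value where it meets the plate differs from run to run.
- plate_top (a point): point on the upper face of the pressure plate, under the nut, on the stud's axis. Aluminium plate 205 mm (this point's x) by 315 mm (its y), 8 mm thick, foam beneath it on the tube caps; it is stiff and goes down only when the nut forces it. Gap between nut and plate = height of nut_hub minus height of plate_top.
- mixer: the fixed tube mixer: white housing 250 mm (its x) by 350 mm (its y), tubes in blue racks between it and the pressure plate. Origin under its centre on the table, on the stud's axis. Above the table: plate top 203 to 206 mm at the start, stud top 249 mm, guide posts (at its y = +-149 mm) 224 mm.
- blue_rack: bystander, not to be disturbed: small blue rack of blue-capped tubes, 158 x 93 mm, tubes reaching 87 mm high. Origin at the centre of its underside.
- reagent_bottle: bystander, not to be disturbed: amber bottle with an orange cap, 68 mm across, 150 mm tall. Origin at the centre of its underside.
- gel_bottle: bystander, not to be disturbed: small clear bottle with a green label, 56 mm across, 130 mm tall. Origin at the centre of its underside.
- swab_beaker: bystander, not to be disturbed: grey beaker 72 mm across, 85 mm tall, with swab sticks standing up to 165 mm high. Origin at the centre of its underside.
There are look-alikes about, which are no part of the job. Leave any brown or purple look-alike of the part that bears marker_center alone.

How it is judged:
By the outcome, as a careful person would: the job done as asked, in the order asked, and still so for the second after the job is handed in, with the robot touching nothing.
It also fails if it takes over 72 s, if anything falls off the work surface, if the arm or the gripper's body presses on something with over 40 N, if the wrist force passes 120 N, or if a joint passes its speed limit or range.

## Working session

There is one attempt and no reset: what is moved stays moved. The work goes in short steps, Python scripts to look and compute and a tool call to move; the robot and the scene stay as the last step left them, time stands still between calls to the robot, and variables do not carry over. Pictures are saved under pics/ and viewed, and the job is handed in when it is done.

Besides the shell and the picture viewer there is one more tool, called as a command line: name --argument value ..., lists and objects as JSON in quotes. send_rows: Moves the arm, as the interface text tells. Its arguments: {"type":"object","properties":{"series":{"type":"array"},"force":{"type":"number"}},"required":["series"]}

```bash
ls; mkdir -p pics; python3 - <<'E'
from plant import r, vision, order, nets
import cv2
print(r.get_state())
for n in ("scene","top"):
    p=vision.camera_params(n); print(n,p)
    cv2.imwrite(f"pics/{n}0.png",vision.snapshot(n))
E
```

```text
pics
{'clock': 0.0, 'q': array([-1.10820186,  0.68998508, -0.19448908,  1.56637045,  0.15727746,
        0.90250269, -0.21509589]), 'qd': array([ 2.63351649e-04,  1.99996930e-03,  1.93737693e-04, -3.77597252e-05,
       -2.36960831e-03, -2.01203101e-04,  3.02067155e-04]), 'joint_torque': array([-6.40791368e-04, -5.27580142e+01, -1.26677424e+00, -1.53427094e+01,
       -5.25935018e-02,  6.69177927e-03,  1.58212583e-04]), 'tool_pos': array([0.25964944, 0.56781975, 0.24890166]), 'eef_rot': array([ 8.41344222e-01,  5.40498861e-01, -7.50987026e-04,  5.63462409e-04]), 'contact_force': array([ 0.41110599, -0.45573395, -0.35732644]), 'moment': array([ 0.01132882, -0.00390256, -0.05632752]), 'opening': 0.9992856171191854}
scene {'intrinsics': array([[519.67310712,   0.        , 318.32000595],
       [  0.        , 519.67310712, 201.25411008],
       [  0.        ,   0.        ,   1.        ]]), 'D': array([-0.16045319,  0.        ,  0.        ,  0.        ,  0.        ]), 'extrinsics': array([[-0.9081354 ,  0.41836741,  0.01608727,  0.46338158],
       [ 0.3028771 ,  0.6830025 , -0.6646601 , -0.04414866],
       [-0.28905977, -0.5987289 , -0.74697266,  2.10755466],
       [ 0.        ,  0.        ,  0.        ,  1.        ]])}
top {'intrinsics': array([[410.80520266,   0.        , 323.22325556],
       [  0.        , 410.80520266, 208.66210078],
       [  0.        ,   0.        ,   1.        ]]), 'D': array([-0.04041818,  0.        ,  0.        ,  0.        ,  0.        ]), 'extrinsics': array([[ 0.0075203 , -0.99975746, -0.02069932,  0.01656308],
       [-0.98882354, -0.00435254, -0.14902702,  0.52605963],
       [ 0.14890078,  0.0215887 , -0.98861645,  1.28701793],
       [ 0.        ,  0.        ,  0.        ,  1.        ]])}
```

View pics/scene0.png

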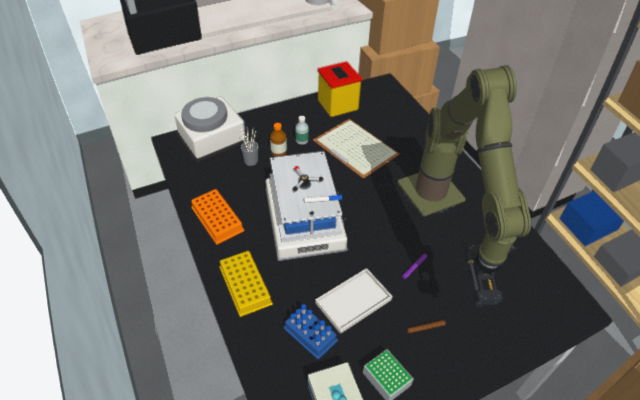

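View pics/top0.png

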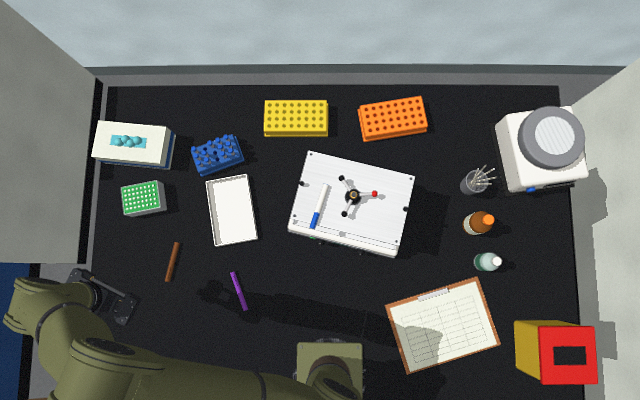

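```bash
cat > h.py <<'E'
from plant import r, vision, order, nets
import cv2, numpy as np
from scipy.spatial.transform import Rotation as R
def pj(cam,P):
    p=vision.camera_params(cam);E=p["extrinsics"]
    return cv2.projectPoints(np.atleast_2d(np.asarray(P,float)),cv2.Rodrigues(E[:3,:3])[0],E[:3,3],p["intrinsics"],p["D"])[0].reshape(-1,2)
def ray(cam,uv):
    p=vision.camera_params(cam);E=p["extrinsics"]
    n=cv2.undistortPoints(np.array([[uv]],float),p["intrinsics"],p["D"]).ravel()
    d=E[:3,:3].T@np.array([n[0],n[1],1]);c=-E[:3,:3].T@E[:3,3]
    return c,d/np.linalg.norm(d)
def atz(cam,uv,z):
    c,d=ray(cam,uv);return c+d*(z-c[2])/d[2]
def tri(a,b):
    c1,d1=ray("scene",a);c2,d2=ray("top",b)
    s=np.linalg.lstsq(np.c_[d1,-d2],c2-c1,rcond=None)[0]
    p,q=c1+s[0]*d1,c2+s[1]*d2
    return (p+q)/2,np.linalg.norm(p-q)
def tool(P):
    s=r.get_state();return R.from_quat(s["eef_rot"]).inv().apply(np.asarray(P)-s["tool_pos"])*100
E
python3 - <<'E'
from h import *
for n in ("scene","top"):
    im=vision.snapshot(n)
    np.save(f"pics/{n}.npy",im)
    for l in ("marker_center","nut_hub","nut_ball","plate_top","pen_tray"):
        for d in nets.trace(n,l)[:3]:
            m=d["region"];ys,xs=np.nonzero(m)
            uv=(d["location"][1]*640,d["location"][0]*400)
            print(n,l,round(d["score"],2),np.round(uv,1),m.sum(),xs.min(),xs.max(),ys.min(),ys.max(),np.round(cv2.minAreaRect(np.c_[xs,ys].astype(np.float32))[1],1))
            np.save(f"pics/{n}_{l}_{int(d['score']*100)}.npy",m)
    c=(300,200) if n=="scene" else (345,200)
    x,y=c; cv2.imwrite(f"pics/{n}_z.png",cv2.resize(im[y-65:y+65,x-80:x+80],None,fx=5,fy=4.6,interpolation=cv2.INTER_CUBIC))
E
```

```text
scene marker_center 0.68 [413.8 266.4] 144 403 424 255 277 [ 4.9 29.7]
scene marker_center 0.67 [425.1 326.1] 194 407 444 321 332 [ 5.8 38.1]
scene marker_center 0.61 [331.8 196.4] 139 306 341 195 201 [ 4.6 35.3]
scene nut_hub 0.61 [305.  178.8] 208 294 322 167 190 [27.6 23.1]
scene nut_ball 0.57 [310.4 330.9] 1590 284 337 304 358 [52.3 32.6]
scene nut_ball 0.54 [302.4 179.1] 243 293 323 166 191 [29.5 25.1]
scene plate_top 0.65 [308.  186.4] 3585 271 341 152 223 [69.9 60.6]
scene pen_tray 0.96 [352.1 299.7] 2535 316 390 270 331 [42.4 64.9]
top marker_center 0.74 [319.7 205.9] 347 310 328 184 228 [ 8.4 46.4]
top marker_center 0.68 [170.4 264.4] 201 165 178 242 281 [ 5.2 40.5]
top marker_center 0.57 [240.  290.3] 212 231 247 272 310 [40.2  5.7]
top nut_hub 0.7 [320.3 203. ] 340 310 328 183 228 [ 8.3 46.8]
top nut_hub 0.55 [350.7 197.6] 427 339 377 175 216 [41.3 37.1]
top nut_hub 0.44 [355.  201.4] 7229 291 414 151 245 [112.6  71.9]
top nut_ball 0.6 [347.5 192.9] 333 339 376 175 216 [41.3 35.8]
top plate_top 0.94 [360.2 198.7] 7390 291 415 150 245 [112.8  73.3]
top pen_tray 0.98 [232.2 210.3] 2861 206 257 175 246 [66.9 44.2]
top pen_tray 0.2 [350.  194.3] 410 339 377 175 216 [41.3 37.2]
```

View pics/scene_z.png

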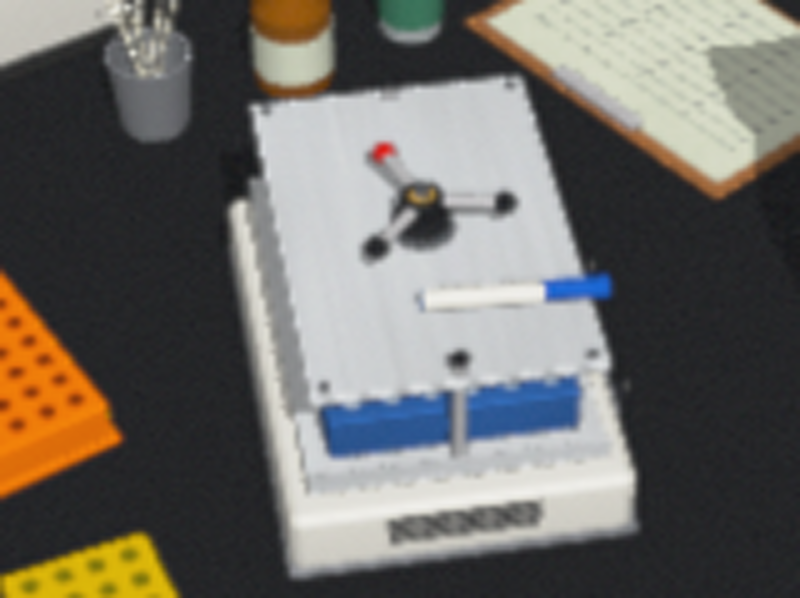

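View pics/top_z.png

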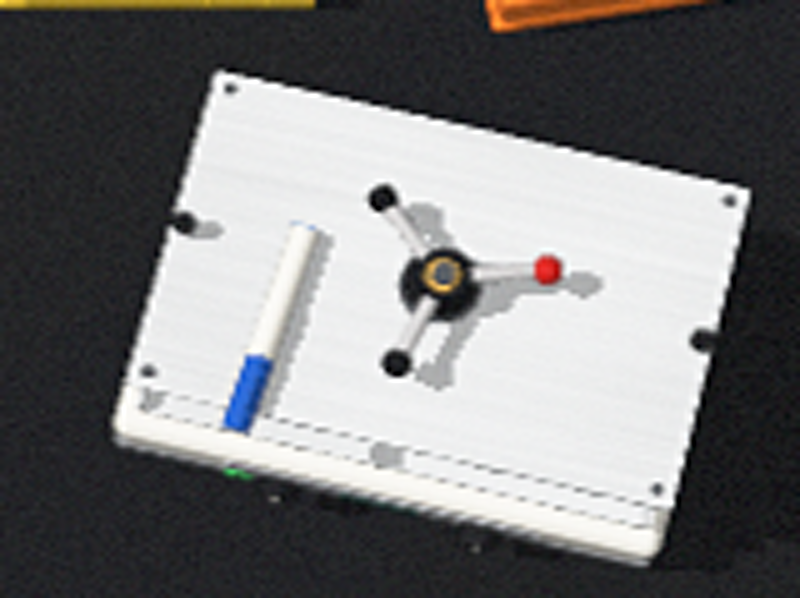

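```bash
python3 - <<'E'
from h import *
S=lambda x,y:((x+.5)/5-.5+220,(y+.5)/4.6-.5+135)
T=lambda x,y:((x+.5)/5-.5+265,(y+.5)/4.6-.5+135)
pts={'red':((382,152),(548,270)),'blA':((375,248),(383,198)),'blB':((505,202),(397,363)),'stud':((423,192),(443,273)),'penW':((420,298),(305,230)),'penC':((610,286),(238,428)),'hole':((325,387),(232,89)),'post':((458,357),(185,223)),'hole2':((510,83),(656,489))}
o={}
for k,(a,b) in pts.items():
    p,e=tri(S(*a),T(*b));o[k]=p;print(k,np.round(p,4),round(e*1e3,1))
st=o['stud']
for k in o: print(k,np.hypot(*(o[k]-st)[:2]).round(4),np.degrees(np.arctan2(*(o[k]-st)[1::-1])).round(1))
c=(o['red']+o['blA']+o['blB'])/3;print('c',c)
# tray corners from segmentation
for n in("scene","top"):
    im=np.load(f"pics/{n}.npy");x,y=(352,300) if n=="scene" else (232,210)
    cv2.imwrite(f"pics/{n}_tray.png",cv2.resize(im[y-50:y+50,x-50:x+50],None,fx=6,fy=6,interpolation=cv2.INTER_CUBIC))
E
```

```text
red [ 0.5422 -0.1263  0.2307] 3.3
blA [ 0.5864 -0.0349  0.2302] 3.3
blB [ 0.4848 -0.0424  0.2305] 2.2
stud [ 0.5374 -0.067   0.2402] 1.0
penW [0.571  0.0085 0.2113] 4.6
penC [0.4467 0.0464 0.2081] 0.0
hole [0.6618 0.0526 0.2012] 0.6
post [0.5734 0.0764 0.2177] 3.8
hole2 [ 0.4124 -0.1877  0.2028] 2.6
red 0.0595 -85.4
blA 0.0586 33.3
blB 0.058 154.9
stud 0.0 0.0
penW 0.0826 66.0
penC 0.1452 128.6
hole 0.1726 43.9
post 0.1478 75.9
hole2 0.1737 -136.0
c [ 0.53780219 -0.06784115  0.23046788]
```

View pics/top_tray.png

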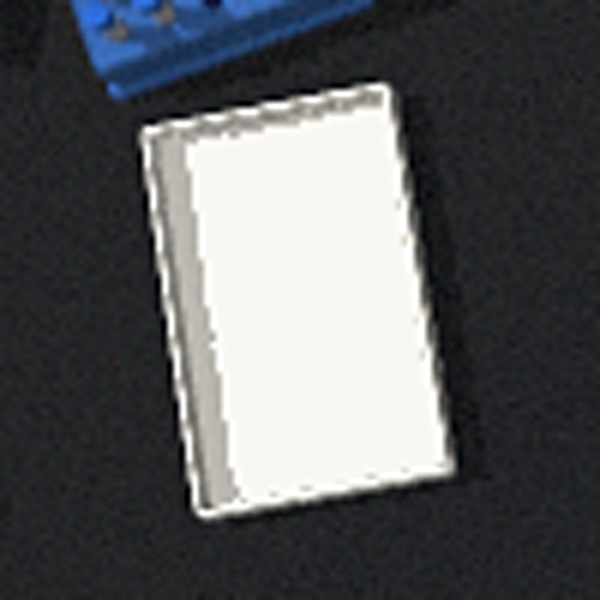

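View pics/scene_tray.png

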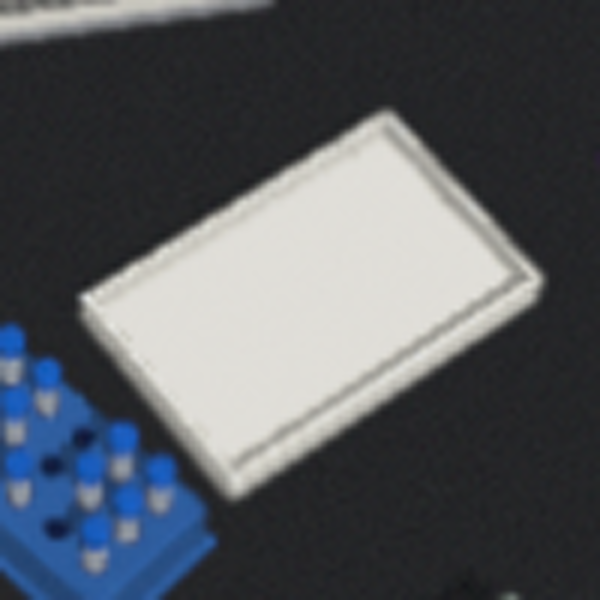

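```bash
python3 - <<'E'
from h import *
S=lambda x,y:((x+.5)/6-.5+302,(y+.5)/6-.5+250)
T=lambda x,y:((x+.5)/6-.5+182,(y+.5)/6-.5+160)
P=[]
for a,b in [((235,495),(147,130)),((85,302),(390,88)),((388,112),(453,470)),((543,278),(205,517))]:
    p,e=tri(S(*a),T(*b));P.append(p);print(np.round(p,4),round(e*1e3,1))
P=np.array(P);print('tray c',P.mean(0))
l=(P[1]+P[0]-P[2]-P[3])/2;w=(P[0]+P[3]-P[1]-P[2])/2;print(l,np.linalg.norm(l),np.linalg.norm(w),np.degrees(np.arctan2(l[1],l[0])))
for n,sc in(("top",74),("scene",61)):
    import glob
    m=np.load(f"pics/{n}_marker_center_{sc}.npy") if glob.glob(f"pics/{n}_marker_center_{sc}.npy") else np.load(glob.glob(f"pics/{n}_marker_center_{sc-1}.npy")[0])
    ys,xs=np.nonzero(m);print(n,xs.mean(),ys.mean(),atz(n,(xs.mean(),ys.mean()),.2135))
    d=cv2.fitLine(np.c_[xs,ys].astype(np.float32),cv2.DIST_HUBER,0,.01,.01).ravel()
    a=atz(n,d[2:]+20*d[:2],.2135);b=atz(n,d[2:]-20*d[:2],.2135);print((a+b)/2,np.degrees(np.arctan2(*(a-b)[1::-1])))
s=r.get_state();print(s['clock'],s['tool_pos'],R.from_quat(s['eef_rot']).as_matrix().round(3))
E
```

```text
[0.6227 0.4173 0.0055] 0.9
[0.6468 0.278  0.0122] 2.4
[0.4321 0.2355 0.0161] 0.6
[0.4051 0.3716 0.0142] 0.8
tray c [0.52666227 0.32559334 0.01200433]
[ 0.21614362  0.0440834  -0.00630856] 0.22068350770722198 0.14018376550100006 11.527611203074631
top 318.72910662824205 205.79250720461096 [0.50784225 0.02857463 0.2135    ]
[0.50832486 0.02840184 0.2135    ] -16.870636352430438
scene 325.28776978417267 198.30935251798562 [0.50354113 0.03432568 0.2135    ]
[0.50476164 0.03396705 0.2135    ] 163.40815787841507
0.7 [0.25984235 0.56844255 0.24972273] [[ 0.416  0.909  0.   ]
 [ 0.909 -0.416  0.   ]
 [ 0.    -0.    -1.   ]]
```

send_rows --series '[{"delta_pos": [-2.5, 2.9, -1], "turn": -1, "jaw": 0.5}, {"delta_pos": [-5.5, 6.4, -2], "turn": -2, "jaw": 0.5}, {"delta_pos": [-8.2, 9.5, -2], "turn": -4, "jaw": 0.5}, {"delta_pos": [-10.9, 12.7, -2], "turn": -5, "jaw": 0.5}, {"delta_pos": [-13.6, 15.8, -2], "turn": -7, "jaw": 0.5}, {"delta_pos": [-16.3, 18.9, -2], "turn": -7.7, "jaw": 0.5}, {"delta_pos": [-19, 22, -2], "turn": -7.7, "jaw": 0.5}, {"delta_pos": [-21.7, 25.2, -2], "turn": -7.7, "jaw": 0.5}]' --force 15

```text
clock: 1.37
tool_pos: [0.3978, 0.2677, 0.27]
eef_rot: [0.803, 0.596, 0.0, 0.0]
contact_force: [0.5, 0.2, -0.6]
opening: 0.495
```

```bash
python3 - <<'E'
from h import *
s=r.get_state();print(s,tool([.508,.0285,.26]))
E
```

```text
{'clock': 1.3667, 'q': array([-0.50424939,  0.47919688, -0.27716557,  1.96373044,  0.19200833,
        0.72298207,  0.38052376]), 'qd': array([ 1.04321213, -0.11045763, -0.03286897,  0.23741374,  0.01943447,
       -0.13933187,  0.953606  ]), 'joint_torque': array([ -6.17307544, -40.50578713,  -1.89829074, -12.12702155,
        -0.14521111,   0.33319521,  -1.03920288]), 'tool_pos': array([0.39779085, 0.26768775, 0.26998239]), 'eef_rot': array([8.03072571e-01, 5.95881155e-01, 3.08585699e-04, 1.37427148e-05]), 'contact_force': array([ 0.47426834,  0.24293142, -0.64336534]), 'moment': array([ 0.01694754, -0.06870168,  0.03796281]), 'opening': 0.49484570405781103} [-19.69803547  17.48030358   0.9956137 ]
```

send_rows --series '[{"delta_pos": [-2.8, 2.5, 0], "turn": 0, "jaw": 0.5}, {"delta_pos": [-5.6, 5.0, 0], "turn": 0, "jaw": 0.5}, {"delta_pos": [-8.4, 7.5, 0], "turn": 0, "jaw": 0.5}, {"delta_pos": [-11.2, 10, 0], "turn": 0, "jaw": 0.5}, {"delta_pos": [-14, 12.4, 0], "turn": 0, "jaw": 0.5}, {"delta_pos": [-16.8, 14.9, 0.5], "turn": 0, "jaw": 0.5}, {"delta_pos": [-19.6, 17.4, 1], "turn": 0, "jaw": 0.5}, {"delta_pos": [-19.6, 17.4, 1], "turn": 0, "jaw": 0.5}]'

```text
clock: 2.03
tool_pos: [0.5093, 0.0222, 0.2589]
eef_rot: [0.807, 0.591, -0.001, 0.002]
contact_force: [0.3, -0.5, -0.2]
opening: 0.503
```

```bash
python3 - <<'E'
from h import *
s=r.get_state();print(s['q'],s['tool_pos'],tool([.508,.0285,.2185]))
for n in("top","scene"):
    im=vision.snapshot(n);x,y=(335,200) if n=="top" else (310,185)
    cv2.imwrite(f"pics/{n}_1.png",cv2.resize(im[y-65:y+65,x-80:x+80],None,fx=5,fy=4.6,interpolation=cv2.INTER_CUBIC))
E
```

```text
[ 0.03993431  0.53308604 -0.27646511  1.89538569  0.21495813  0.74171996
  0.90424485] [0.50928853 0.02220246 0.25886833] [ 0.58095374 -0.32309216  4.03327618]
```

View pics/scene_1.png

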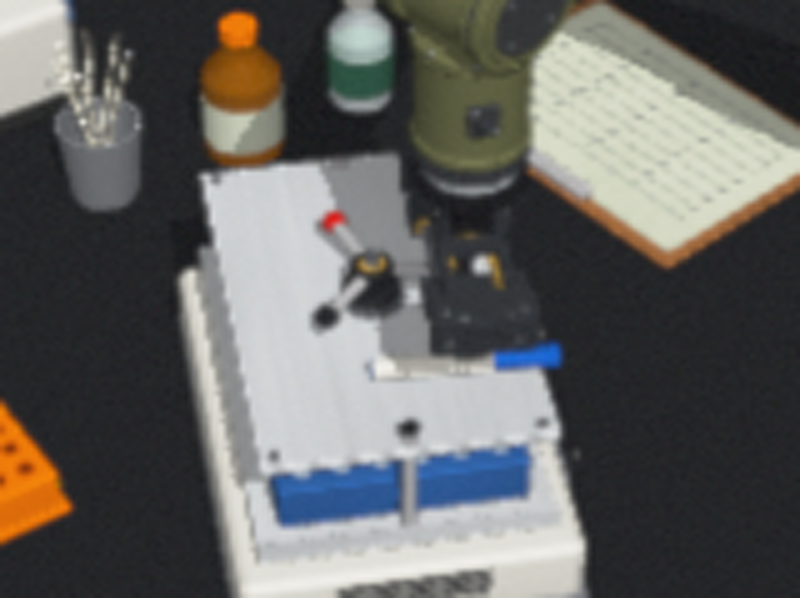

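View pics/top_1.png

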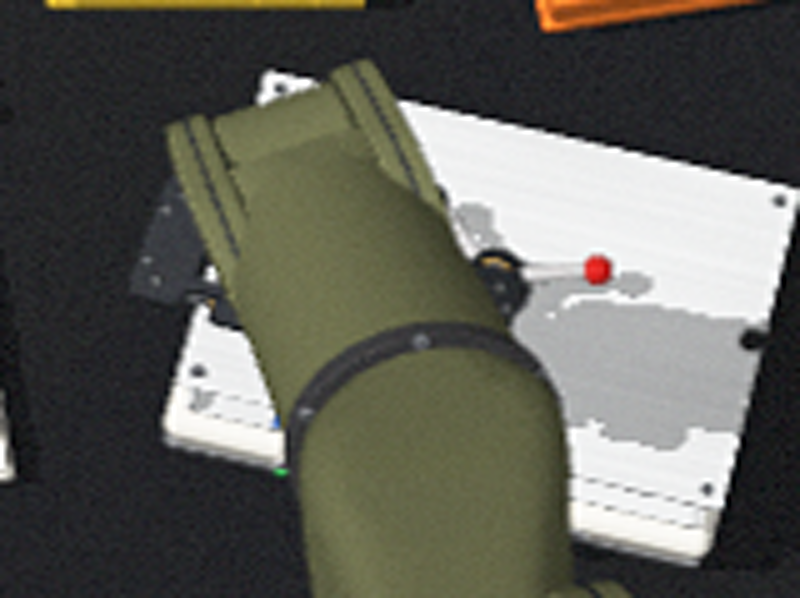

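send_rows --series '[{"delta_pos": [0, 0, 0], "turn": 0, "jaw": 0.5}, {"delta_pos": [0, 0, 1], "turn": 0, "jaw": 0.5}, {"delta_pos": [0, 0, 2], "turn": 0, "jaw": 0.5}, {"delta_pos": [0, 0, 3], "turn": 0, "jaw": 0.5}, {"delta_pos": [0, 0, 3.6], "turn": 0, "jaw": 0.5}, {"delta_pos": [0, 0, 4.1], "turn": 0, "jaw": 0.5}, {"delta_pos": [0, 0, 4.1], "turn": 0, "jaw": 0.5}, {"delta_pos": [0, 0, 4.1], "turn": 0, "jaw": 0.5}]'

```text
clock: 2.8
tool_pos: [0.5069, 0.0322, 0.2189]
eef_rot: [0.803, 0.596, 0.0, -0.0]
contact_force: [0.2, 0.2, -0.3]
opening: 0.499
```

send_rows --series '[{"delta_pos": [0, 0, 0], "turn": 0, "jaw": 0.7}, {"delta_pos": [0, 0, 0], "turn": 0, "jaw": 0.85}, {"delta_pos": [0, 0, 0], "turn": 0, "jaw": 0.95}, {"delta_pos": [0, 0, 0], "turn": 0, "jaw": 1}, {"delta_pos": [0, 0, 0], "turn": 0, "jaw": 1}, {"delta_pos": [0, 0, 0], "turn": 0, "jaw": 1}]'

```text
clock: 3.3
tool_pos: [0.5071, 0.0315, 0.2189]
eef_rot: [0.803, 0.596, 0.0, 0.0]
contact_force: [-0.4, -0.9, 0.9]
opening: 0.19
```

send_rows --series '[{"delta_pos": [0, 0, -1], "turn": 0, "jaw": 1}, {"delta_pos": [0, 0, -2.5], "turn": 0, "jaw": 1}, {"delta_pos": [0, 0, -4], "turn": 0, "jaw": 1}, {"delta_pos": [0, 0, -5], "turn": 0, "jaw": 1}, {"delta_pos": [1.5, 0, -5], "turn": 0, "jaw": 1}, {"delta_pos": [3.5, 0, -5], "turn": -3, "jaw": 1}, {"delta_pos": [6, 0, -5], "turn": -6, "jaw": 1}, {"delta_pos": [8.5, 0, -5], "turn": -10, "jaw": 1}]'

```text
clock: 3.97
tool_pos: [0.5318, 0.1132, 0.2688]
eef_rot: [0.748, 0.664, -0.0, 0.0]
contact_force: [-1.0, -0.5, -0.3]
opening: 0.191
```

```bash
python3 - <<'E'
from h import *
im=vision.snapshot("scene");x,y=(310,200)
cv2.imwrite(f"pics/s_2.png",cv2.resize(im[y-65:y+65,x-80:x+80],None,fx=5,fy=4.6,interpolation=cv2.INTER_CUBIC))
s=r.get_state();print(s['tool_pos'],s['opening'],R.from_quat(s['eef_rot']).as_matrix()[:,0])
print([tool([.527,.326,z]) for z in (.1,.02)])
print(atz("top",(232,210.3),.01))
E
```

```text
[0.5330451  0.12040478 0.26915481] 0.19089118772211108 [0.10742097 0.99419191 0.00657133]
[array([20.26401664, -2.84427567, 17.04325688]), array([20.21144601, -2.86055708, 25.04306758])]
[0.5235717 0.3234404 0.01     ]
```

View pics/s_2.png

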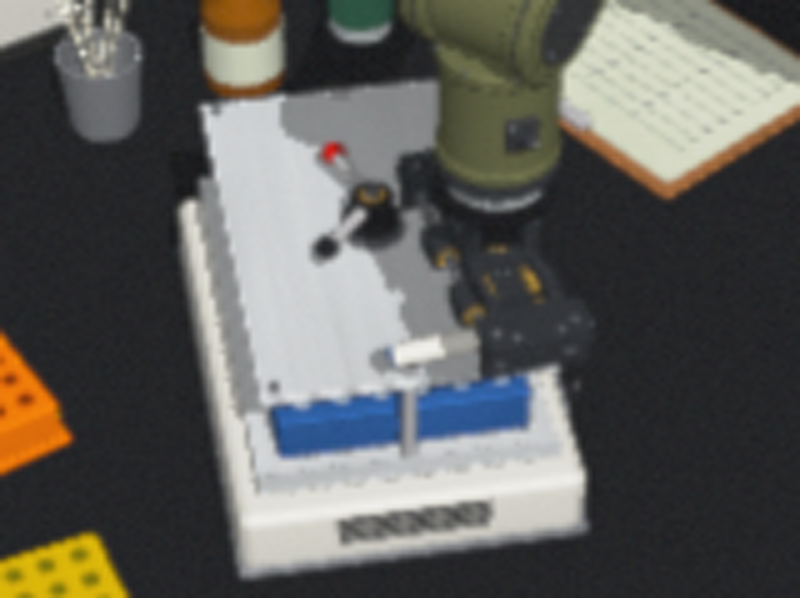

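send_rows --series '[{"delta_pos": [2.5, -0.5, 0], "turn": -4, "jaw": 1}, {"delta_pos": [5.5, -1, 0], "turn": -8, "jaw": 1}, {"delta_pos": [8.5, -1.5, 0], "turn": -13, "jaw": 1}, {"delta_pos": [11.5, -2, 2], "turn": -18.4, "jaw": 1}, {"delta_pos": [14.5, -2.5, 4], "turn": -18.4, "jaw": 1}, {"delta_pos": [17.5, -3, 6], "turn": -18.4, "jaw": 1}, {"delta_pos": [20, -3.2, 8], "turn": -18.4, "jaw": 1}, {"delta_pos": [21, -3.2, 10], "turn": -18.4, "jaw": 1}]'

```text
clock: 4.68
tool_pos: [0.5235, 0.3305, 0.1679]
eef_rot: [0.631, 0.776, 0.002, -0.001]
contact_force: [0.9, 0.9, 0.4]
opening: 0.188
```

send_rows --series '[{"delta_pos": [0, 0, 3], "turn": 0, "jaw": 1}, {"delta_pos": [0, 0, 6], "turn": 0, "jaw": 1}, {"delta_pos": [0, 0, 8], "turn": 0, "jaw": 1}, {"delta_pos": [0, 0, 10], "turn": 0, "jaw": 1}, {"delta_pos": [0, 0, 10], "turn": 0, "jaw": 1}, {"delta_pos": [0, 0, 10], "turn": 0, "jaw": 1}]'

```text
clock: 5.18
tool_pos: [0.5244, 0.3246, 0.068]
eef_rot: [0.633, 0.775, -0.001, -0.0]
contact_force: [-0.7, -0.6, -0.3]
opening: 0.191
```

```bash
python3 - <<'E'
from h import *
for n in("top","scene"):
    im=vision.snapshot(n);x,y=(232,210) if n=="top" else (352,290)
    cv2.imwrite(f"pics/{n}_3.png",cv2.resize(im[y-65:y+65,x-80:x+80],None,fx=5,fy=4.6,interpolation=cv2.INTER_CUBIC))
s=r.get_state();print(s['tool_pos'],s['opening'],s['contact_force'],R.from_quat(s['eef_rot']).as_matrix()[:,0])
E
```

```text
[0.52561699 0.3257017  0.06995407] 0.183152187472792 [-0.04637777  0.43362212  0.20336635] [-0.19969433  0.97985769  0.00104258]
```

View pics/scene_3.png

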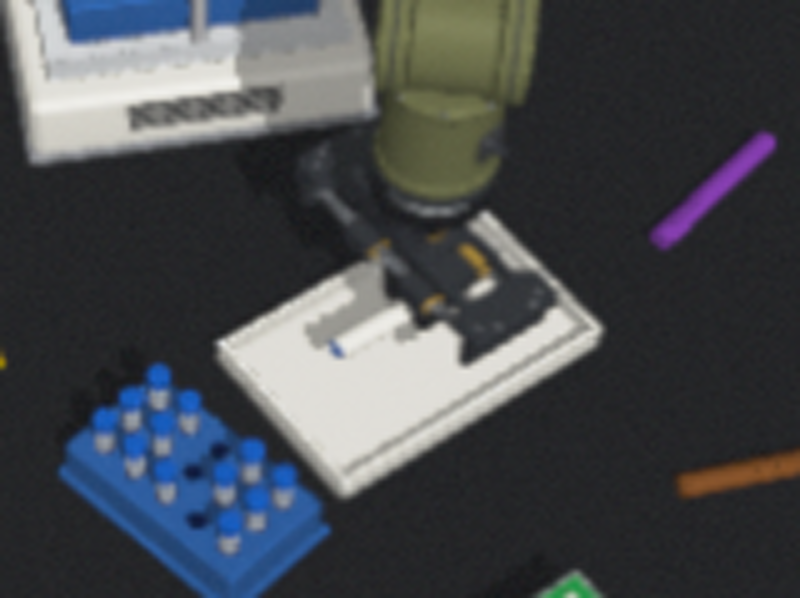

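View pics/top_3.png

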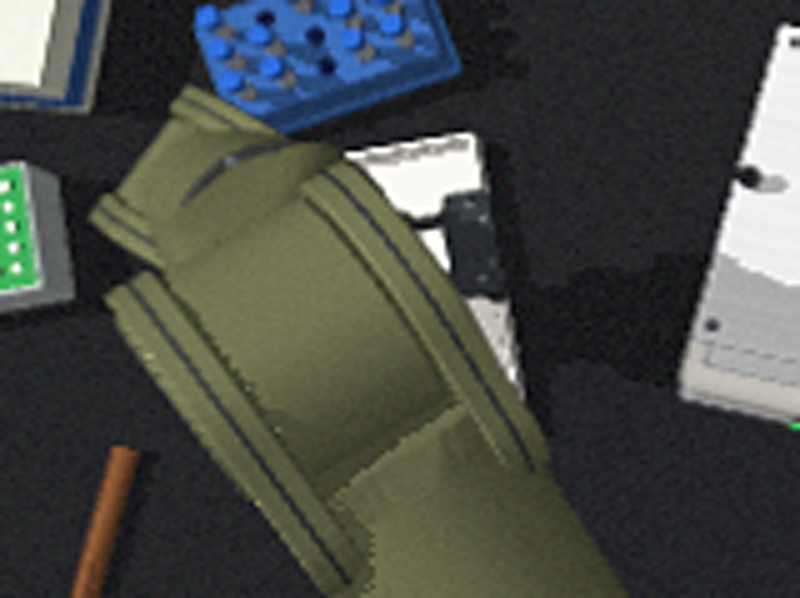

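send_rows --series '[{"delta_pos": [0, 0, 2], "turn": 0, "jaw": 1}, {"delta_pos": [0, 0, 3.5], "turn": 0, "jaw": 1}, {"delta_pos": [0, 0, 4.4], "turn": 0, "jaw": 1}, {"delta_pos": [0, 0, 4.9], "turn": 0, "jaw": 1}, {"delta_pos": [0, 0, 4.9], "turn": 0, "jaw": 1}, {"delta_pos": [0, 0, 4.9], "turn": 0, "jaw": 1}, {"delta_pos": [0, 0, 4.9], "turn": 0, "jaw": 1}]'

```text
clock: 5.87
tool_pos: [0.5255, 0.3257, 0.0207]
eef_rot: [0.633, 0.775, 0.001, 0.0]
contact_force: [0.7, 0.4, -0.4]
opening: 0.191
```

send_rows --series '[{"delta_pos": [0, 0, 0], "turn": 0, "jaw": 0.75}, {"delta_pos": [0, 0, 0], "turn": 0, "jaw": 0.6}, {"delta_pos": [0, 0, 0], "turn": 0, "jaw": 0.6}, {"delta_pos": [0, 0, -2], "turn": 0, "jaw": 0.6}, {"delta_pos": [0, 0, -5], "turn": 0, "jaw": 0.6}, {"delta_pos": [0, 0, -9], "turn": 0, "jaw": 0.6}, {"delta_pos": [0, 0, -13], "turn": 0, "jaw": 0.6}, {"delta_pos": [0, 0, -17], "turn": 0, "jaw": 0.6}]'

```text
clock: 6.53
tool_pos: [0.5245, 0.3249, 0.1915]
eef_rot: [0.632, 0.775, -0.0, -0.0]
contact_force: [0.6, 0.2, -0.1]
opening: 0.404
```

```bash
python3 - <<'E'
from h import *
for n in("top","scene"):
    im=vision.snapshot(n);x,y=(232,210) if n=="top" else (352,290)
    cv2.imwrite(f"pics/{n}_4.png",cv2.resize(im[y-65:y+65,x-80:x+80],None,fx=5,fy=4.6,interpolation=cv2.INTER_CUBIC))
s=r.get_state();print(s['tool_pos'],s['opening'],s['contact_force'],s['q'],R.from_quat(s['eef_rot']).as_matrix()[:,0])
E
```

```text
[0.5281404  0.32805791 0.196717  ] 0.40251502848020504 [1.18018241 0.32743622 0.34988875] [-0.42646769  0.75894128 -0.36682403  1.63590755  0.35205873  0.79897272
  0.82572363] [-0.19938772  0.9799021   0.0060339 ]
```

View pics/scene_4.png

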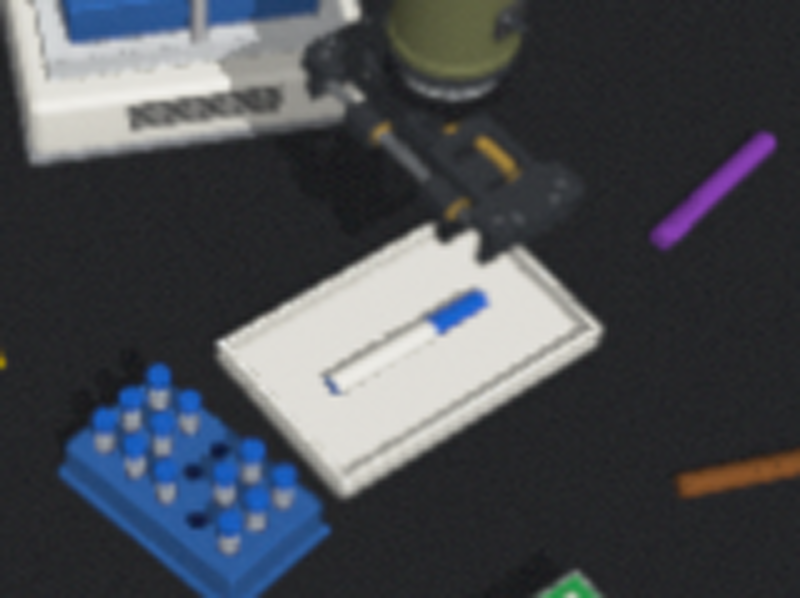

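send_rows --series '[{"delta_pos": [0, 0, -3.5], "turn": 4, "jaw": 1}, {"delta_pos": [-2, -0.3, -7], "turn": 8, "jaw": 1}, {"delta_pos": [-5.5, -0.9, -9], "turn": 11.5, "jaw": 1}, {"delta_pos": [-9, -1.5, -9], "turn": 11.5, "jaw": 1}, {"delta_pos": [-12.5, -2.1, -9], "turn": 11.5, "jaw": 1}, {"delta_pos": [-16, -2.8, -9], "turn": 11.5, "jaw": 1}, {"delta_pos": [-19.5, -3.4, -9], "turn": 11.5, "jaw": 1}, {"delta_pos": [-23, -4, -9], "turn": 11.5, "jaw": 1}]'

```text
clock: 7.3
tool_pos: [0.5312, 0.0899, 0.2794]
eef_rot: [0.707, 0.707, -0.0, -0.0]
contact_force: [0.8, -0.7, 0.2]
opening: 0.007
```

send_rows --series '[{"delta_pos": [-3, 0, 0], "turn": 0, "jaw": 1}, {"delta_pos": [-6, 0, 0], "turn": 0, "jaw": 1}, {"delta_pos": [-9, 0.2, 0], "turn": 0, "jaw": 1}, {"delta_pos": [-11, 0.3, 0], "turn": 0, "jaw": 1}, {"delta_pos": [-12, 0.4, 0], "turn": 0, "jaw": 1}, {"delta_pos": [-12, 0.4, 0], "turn": 0, "jaw": 1}, {"delta_pos": [-12, 0.4, 0], "turn": 0, "jaw": 1}, {"delta_pos": [-12, 0.4, 0], "turn": 0, "jaw": 1}]'

```text
clock: 7.97
tool_pos: [0.5358, -0.0259, 0.2797]
eef_rot: [0.706, 0.708, 0.001, -0.001]
contact_force: [-1.2, -0.0, 0.5]
opening: 0.006
```

```bash
python3 - <<'E'
from h import *
for n in("top","scene"):
    im=vision.snapshot(n);x,y=(335,200) if n=="top" else (310,185)
    cv2.imwrite(f"pics/{n}_5.png",cv2.resize(im[y-65:y+65,x-80:x+80],None,fx=5,fy=4.6,interpolation=cv2.INTER_CUBIC))
s=r.get_state();print(s['clock'],s['tool_pos'],s['opening'],s['contact_force'],s['q'],R.from_quat(s['eef_rot']).as_matrix())
E
```

```text
8.0667 [ 0.53580451 -0.02599843  0.27974084] 0.0038632507637656995 [-0.51000903  0.09887309 -1.19328819] [ 0.20091015  0.54985859 -0.38104057  1.79018617  0.25988247  0.85081775
  1.27291043] [[-3.85250835e-03  9.99992572e-01  1.22273385e-04]
 [ 9.99991871e-01  3.85236012e-03  1.19015631e-03]
 [ 1.18967643e-03  1.26857479e-04 -9.99999284e-01]]
```

View pics/scene_5.png

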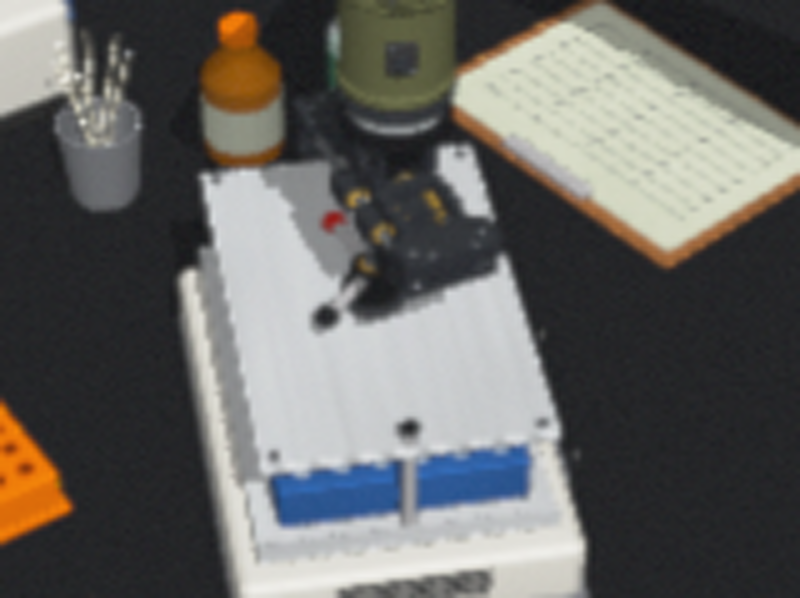

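View pics/top_5.png

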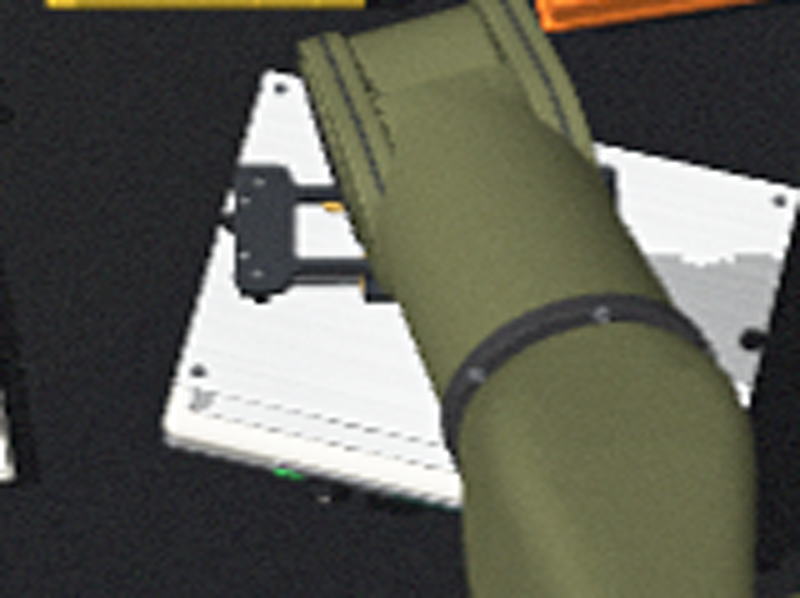

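send_rows --series '[{"delta_pos": [0.1, 0, 1.5], "turn": 0, "jaw": 1}, {"delta_pos": [0.1, 0, 3], "turn": 0, "jaw": 1}, {"delta_pos": [0.1, 0, 4], "turn": 0, "jaw": 1}, {"delta_pos": [0.1, 0, 5], "turn": 0, "jaw": 1}, {"delta_pos": [0.1, 0, 5.8], "turn": 0, "jaw": 1}, {"delta_pos": [0.1, 0, 5.8], "turn": 0, "jaw": 1}, {"delta_pos": [0.1, 0, 5.8], "turn": 0, "jaw": 1}]'

```text
clock: 8.65
tool_pos: [0.5358, -0.027, 0.2215]
eef_rot: [0.707, 0.707, -0.0, -0.0]
contact_force: [0.3, 0.0, 1.2]
opening: 0.008
```

```bash
cat > circ.py <<'E'
import sys,numpy as np
# circ.py startdeg enddeg n  : circle rows from commanded pose at startdeg
a,b,n=float(sys.argv[1]),float(sys.argv[2]),int(sys.argv[3]);z=float(sys.argv[4]) if len(sys.argv)>4 else 0
A=np.radians(np.linspace(a,b,n+1));P=4.3*np.c_[np.sin(A),np.cos(A)]
for i in range(1,n+1):print('{"delta_pos": [%.1f, %.1f, %.1f], "turn": 0, "jaw": 1}'%(*(P[i]-P[0]),z*i/n),end=', ')
print()
E
python3 - <<'E'
from h import *
s=r.get_state();print(s['tool_pos'],s['contact_force'],s['moment'])
d=(s['tool_pos']-[.5375,-.0676,0])[:2];print(np.hypot(*d),np.degrees(np.arctan2(d[1],d[0])))
E
python3 circ.py 93 23 7
```

```text
[ 0.53575746 -0.02698135  0.22148342] [0.30229828 0.02711474 1.15142173] [-0.00786266 -0.00519877 -0.04208056]
0.04065601529344183 92.45648658041286
{"delta_pos": [-0.0, 0.7, 0.0], "turn": 0, "jaw": 1}, {"delta_pos": [-0.2, 1.5, 0.0], "turn": 0, "jaw": 1}, {"delta_pos": [-0.5, 2.2, 0.0], "turn": 0, "jaw": 1}, {"delta_pos": [-0.9, 2.8, 0.0], "turn": 0, "jaw": 1}, {"delta_pos": [-1.4, 3.4, 0.0], "turn": 0, "jaw": 1}, {"delta_pos": [-2.0, 3.8, 0.0], "turn": 0, "jaw": 1}, {"delta_pos": [-2.6, 4.2, 0.0], "turn": 0, "jaw": 1},
```

send_rows --series '[{"delta_pos": [0.2, 0.7, 0.0], "turn": 0, "jaw": 1}, {"delta_pos": [0.0, 1.5, 0.0], "turn": 0, "jaw": 1}, {"delta_pos": [-0.3, 2.2, 0.0], "turn": 0, "jaw": 1}, {"delta_pos": [-0.7, 2.8, 0.0], "turn": 0, "jaw": 1}, {"delta_pos": [-1.2, 3.4, 0.0], "turn": 0, "jaw": 1}, {"delta_pos": [-1.8, 3.8, 0.0], "turn": 0, "jaw": 1}, {"delta_pos": [-2.4, 4.2, 0.0], "turn": 0, "jaw": 1}]'

```text
clock: 9.23
tool_pos: [0.5783, -0.0516, 0.2217]
eef_rot: [0.707, 0.707, 0.0, -0.0]
contact_force: [-1.5, 1.9, 0.2]
opening: 0.007
```

```bash
cat > st.py <<'E'
from h import *
s=r.get_state()
d=(s['tool_pos']-[.5375,-.0676,0])[:2];a=np.arctan2(d[1],d[0]);f=s['contact_force'];t=np.array([np.sin(a),-np.cos(a)])
print(s['clock'],s['tool_pos'].round(4),'r',np.hypot(*d).round(4),'ang',np.degrees(a).round(1),'f',f.round(2),'tang(resist)',(-f[:2]@t).round(2),'rad',(f[0]*np.cos(a)+f[1]*np.sin(a)).round(2))
E
python3 st.py; python3 - <<'E'
from h import *
for n in("top","scene"):
    im=vision.snapshot(n);x,y=(335,200) if n=="top" else (310,185)
    cv2.imwrite(f"pics/{n}_6.png",cv2.resize(im[y-65:y+65,x-80:x+80],None,fx=5,fy=4.6,interpolation=cv2.INTER_CUBIC))
E
python3 st.py
```

```text
9.2333 [ 0.5783 -0.0516  0.2217] r 0.0438 ang 21.4 f [-1.47  1.92  0.18] tang(resist) 2.32 rad -0.67
9.3333 [ 0.5788 -0.053   0.2216] r 0.0438 ang 19.5 f [ 0.69  0.33 -1.4 ] tang(resist) 0.08 rad 0.76
```

View pics/scene_6.png

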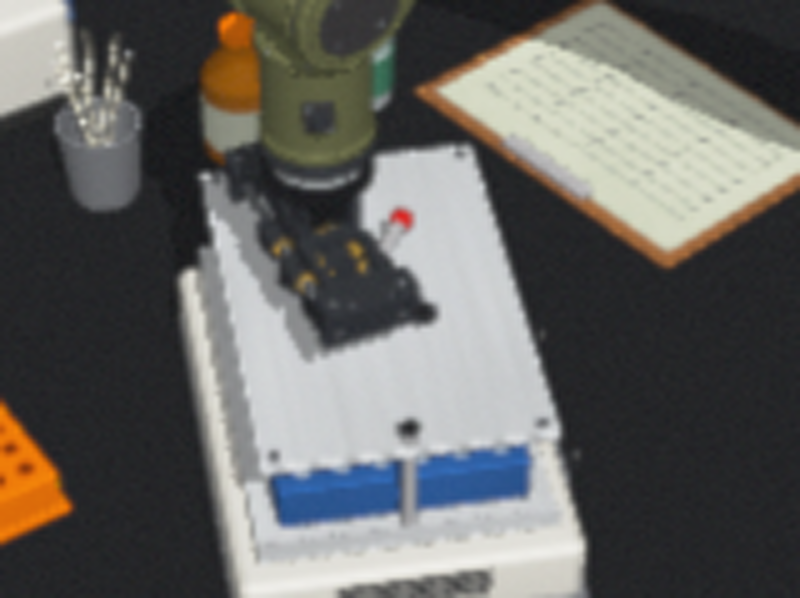

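View pics/top_6.png

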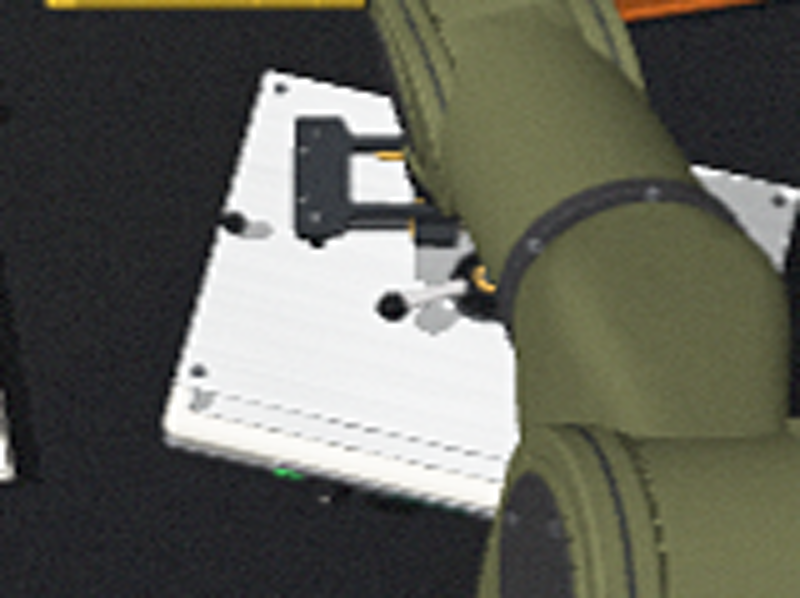

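```bash
sed -i 's/4.3\*/4.35*/' circ.py; python3 circ.py 20 -100 8; python3 circ.py -100 -220 8;python3 circ.py -220 -280 5;python3 circ.py -280 -340 5
```

```text
{"delta_pos": [-1.1, 0.2, 0.0], "turn": 0, "jaw": 1}, {"delta_pos": [-2.2, 0.2, 0.0], "turn": 0, "jaw": 1}, {"delta_pos": [-3.3, -0.1, 0.0], "turn": 0, "jaw": 1}, {"delta_pos": [-4.3, -0.8, 0.0], "turn": 0, "jaw": 1}, {"delta_pos": [-5.1, -1.6, 0.0], "turn": 0, "jaw": 1}, {"delta_pos": [-5.6, -2.6, 0.0], "turn": 0, "jaw": 1}, {"delta_pos": [-5.8, -3.7, 0.0], "turn": 0, "jaw": 1}, {"delta_pos": [-5.8, -4.8, 0.0], "turn": 0, "jaw": 1}, 
{"delta_pos": [0.3, -1.1, 0.0], "turn": 0, "jaw": 1}, {"delta_pos": [1.0, -2.0, 0.0], "turn": 0, "jaw": 1}, {"delta_pos": [1.8, -2.8, 0.0], "turn": 0, "jaw": 1}, {"delta_pos": [2.8, -3.3, 0.0], "turn": 0, "jaw": 1}, {"delta_pos": [3.9, -3.6, 0.0], "turn": 0, "jaw": 1}, {"delta_pos": [5.0, -3.5, 0.0], "turn": 0, "jaw": 1}, {"delta_pos": [6.1, -3.2, 0.0], "turn": 0, "jaw": 1}, {"delta_pos": [7.1, -2.6, 0.0], "turn": 0, "jaw": 1}, 
{"delta_pos": [0.6, 0.7, 0.0], "turn": 0, "jaw": 1}, {"delta_pos": [1.1, 1.4, 0.0], "turn": 0, "jaw": 1}, {"delta_pos": [1.4, 2.3, 0.0], "turn": 0, "jaw": 1}, {"delta_pos": [1.6, 3.2, 0.0], "turn": 0, "jaw": 1}, {"delta_pos": [1.5, 4.1, 0.0], "turn": 0, "jaw": 1}, 
{"delta_pos": [-0.3, 0.9, 0.0], "turn": 0, "jaw": 1}, {"delta_pos": [-0.7, 1.7, 0.0], "turn": 0, "jaw": 1}, {"delta_pos": [-1.3, 2.4, 0.0], "turn": 0, "jaw": 1}, {"delta_pos": [-2.0, 2.9, 0.0], "turn": 0, "jaw": 1}, {"delta_pos": [-2.8, 3.3, 0.0], "turn": 0, "jaw": 1},
```

send_rows --series '[{"delta_pos": [-1.1, 0.2, 0.0], "turn": 0, "jaw": 1}, {"delta_pos": [-2.2, 0.2, 0.0], "turn": 0, "jaw": 1}, {"delta_pos": [-3.3, -0.1, 0.0], "turn": 0, "jaw": 1}, {"delta_pos": [-4.3, -0.8, 0.0], "turn": 0, "jaw": 1}, {"delta_pos": [-5.1, -1.6, 0.0], "turn": 0, "jaw": 1}, {"delta_pos": [-5.6, -2.6, 0.0], "turn": 0, "jaw": 1}, {"delta_pos": [-5.8, -3.7, 0.0], "turn": 0, "jaw": 1}, {"delta_pos": [-5.8, -4.8, 0.0], "turn": 0, "jaw": 1}]'

```text
clock: 10.0
tool_pos: [0.5296, -0.1117, 0.222]
eef_rot: [0.708, 0.706, 0.0, 0.001]
contact_force: [2.3, -0.7, -0.3]
opening: 0.0
```

```bash
python3 st.py
```

```text
10.0 [ 0.5296 -0.1117  0.222 ] r 0.0448 ang -100.2 f [ 2.27 -0.66 -0.32] tang(resist) 2.35 rad 0.25
```

send_rows --series '[{"delta_pos": [0.3, -1.1, 0.0], "turn": 0, "jaw": 1}, {"delta_pos": [1.0, -2.0, 0.0], "turn": 0, "jaw": 1}, {"delta_pos": [1.8, -2.8, 0.0], "turn": 0, "jaw": 1}, {"delta_pos": [2.8, -3.3, 0.0], "turn": 0, "jaw": 1}, {"delta_pos": [3.9, -3.6, 0.0], "turn": 0, "jaw": 1}, {"delta_pos": [5.0, -3.5, 0.0], "turn": 0, "jaw": 1}, {"delta_pos": [6.1, -3.2, 0.0], "turn": 0, "jaw": 1}, {"delta_pos": [7.1, -2.6, 0.0], "turn": 0, "jaw": 1}]'

```text
clock: 10.67
tool_pos: [0.5033, -0.0371, 0.2216]
eef_rot: [0.707, 0.708, -0.001, -0.001]
contact_force: [-1.3, -1.5, 0.0]
opening: 0.008
```

```bash
python3 st.py
```

```text
10.6667 [ 0.5033 -0.0371  0.2216] r 0.0459 ang 138.3 f [-1.35 -1.49  0.01] tang(resist) 2.01 rad 0.01
```

send_rows --series '[{"delta_pos": [0.5, 0.8, 0.0], "turn": 0, "jaw": 1}, {"delta_pos": [0.9, 1.5, 0.0], "turn": 0, "jaw": 1}, {"delta_pos": [1.2, 2.4, 0.0], "turn": 0, "jaw": 1}, {"delta_pos": [1.3, 3.3, 0.0], "turn": 0, "jaw": 1}, {"delta_pos": [1.2, 4.2, 0.0], "turn": 0, "jaw": 1}]'

```text
clock: 11.08
tool_pos: [0.5459, -0.0249, 0.2212]
eef_rot: [0.707, 0.708, -0.0, -0.001]
contact_force: [-2.1, 0.7, -0.2]
opening: 0.003
```

```bash
python3 st.py
```

```text
11.0833 [ 0.5459 -0.0249  0.2212] r 0.0435 ang 78.9 f [-2.13  0.7  -0.2 ] tang(resist) 2.22 rad 0.27
```

send_rows --series '[{"delta_pos": [-0.3, 0.9, 0.0], "turn": 0, "jaw": 1}, {"delta_pos": [-0.7, 1.7, 0.0], "turn": 0, "jaw": 1}, {"delta_pos": [-1.3, 2.4, 0.0], "turn": 0, "jaw": 1}]'

```text
clock: 11.33
tool_pos: [0.5709, -0.038, 0.2215]
eef_rot: [0.706, 0.708, 0.001, -0.001]
contact_force: [-0.9, 0.4, -0.7]
opening: 0.002
```

```bash
python3 st.py; for a in 0 -40 -80 -120 -160 -200 -240 -280 -320; do echo $a; python3 circ.py $a $((a-40)) 4;done
```

```text
11.3333 [ 0.5709 -0.038   0.2215] r 0.0447 ang 41.6 f [-0.88  0.36 -0.65] tang(resist) 0.85 rad -0.42
0
{"delta_pos": [-0.8, -0.1, 0.0], "turn": 0, "jaw": 1}, {"delta_pos": [-1.5, -0.3, 0.0], "turn": 0, "jaw": 1}, {"delta_pos": [-2.2, -0.6, 0.0], "turn": 0, "jaw": 1}, {"delta_pos": [-2.8, -1.0, 0.0], "turn": 0, "jaw": 1}, 
-40
{"delta_pos": [-0.5, -0.5, 0.0], "turn": 0, "jaw": 1}, {"delta_pos": [-1.0, -1.2, 0.0], "turn": 0, "jaw": 1}, {"delta_pos": [-1.3, -1.8, 0.0], "turn": 0, "jaw": 1}, {"delta_pos": [-1.5, -2.6, 0.0], "turn": 0, "jaw": 1}, 
-80
{"delta_pos": [-0.1, -0.8, 0.0], "turn": 0, "jaw": 1}, {"delta_pos": [0.0, -1.5, 0.0], "turn": 0, "jaw": 1}, {"delta_pos": [0.2, -2.2, 0.0], "turn": 0, "jaw": 1}, {"delta_pos": [0.5, -2.9, 0.0], "turn": 0, "jaw": 1}, 
-120
{"delta_pos": [0.4, -0.6, 0.0], "turn": 0, "jaw": 1}, {"delta_pos": [1.0, -1.2, 0.0], "turn": 0, "jaw": 1}, {"delta_pos": [1.6, -1.6, 0.0], "turn": 0, "jaw": 1}, {"delta_pos": [2.3, -1.9, 0.0], "turn": 0, "jaw": 1}, 
-160
{"delta_pos": [0.7, -0.2, 0.0], "turn": 0, "jaw": 1}, {"delta_pos": [1.5, -0.3, 0.0], "turn": 0, "jaw
[... 293 characters left out ...]
[2.3, 1.9, 0.0], "turn": 0, "jaw": 1}, 
-240
{"delta_pos": [0.3, 0.7, 0.0], "turn": 0, "jaw": 1}, {"delta_pos": [0.5, 1.4, 0.0], "turn": 0, "jaw": 1}, {"delta_pos": [0.6, 2.2, 0.0], "turn": 0, "jaw": 1}, {"delta_pos": [0.5, 2.9, 0.0], "turn": 0, "jaw": 1}, 
-280
{"delta_pos": [-0.2, 0.7, 0.0], "turn": 0, "jaw": 1}, {"delta_pos": [-0.5, 1.4, 0.0], "turn": 0, "jaw": 1}, {"delta_pos": [-1.0, 2.0, 0.0], "turn": 0, "jaw": 1}, {"delta_pos": [-1.5, 2.6, 0.0], "turn": 0, "jaw": 1}, 
-320
{"delta_pos": [-0.6, 0.4, 0.0], "turn": 0, "jaw": 1}, {"delta_pos": [-1.3, 0.8, 0.0], "turn": 0, "jaw": 1}, {"delta_pos": [-2.0, 1.0, 0.0], "turn": 0, "jaw": 1}, {"delta_pos": [-2.8, 1.0, 0.0], "turn": 0, "jaw": 1},
```

send_rows --series '[{"delta_pos": [-0.6, 0.4, 0.0], "turn": 0, "jaw": 1}, {"delta_pos": [-1.3, 0.7, 0.0], "turn": 0, "jaw": 1}, {"delta_pos": [-2.0, 0.9, 0.0], "turn": 0, "jaw": 1}, {"delta_pos": [-2.8, 1.0, 0.0], "turn": 0, "jaw": 1}]'

```text
clock: 11.67
tool_pos: [0.5803, -0.0675, 0.2218]
eef_rot: [0.707, 0.707, 0.001, 0.0]
contact_force: [-1.2, 1.8, -0.7]
opening: 0.006
```

```bash
python3 st.py
```

```text
11.6667 [ 0.5803 -0.0675  0.2218] r 0.0428 ang 0.1 f [-1.22  1.84 -0.67] tang(resist) 1.84 rad -1.21
```

send_rows --series '[{"delta_pos": [-0.8, -0.1, 0.0], "turn": 0, "jaw": 1}, {"delta_pos": [-1.5, -0.3, 0.0], "turn": 0, "jaw": 1}, {"delta_pos": [-2.2, -0.6, 0.0], "turn": 0, "jaw": 1}, {"delta_pos": [-2.8, -1.0, 0.0], "turn": 0, "jaw": 1}]'

```text
clock: 12.0
tool_pos: [0.5694, -0.096, 0.2217]
eef_rot: [0.707, 0.707, 0.0, -0.0]
contact_force: [-1.4, 5.8, -0.4]
opening: 0.007
```

```bash
python3 st.py
```

```text
12.0 [ 0.5694 -0.096   0.2217] r 0.0427 ang -41.6 f [-1.39  5.76 -0.44] tang(resist) 3.38 rad -4.87
```

send_rows --series '[{"delta_pos": [-0.5, -0.5, 0.0], "turn": 0, "jaw": 1}, {"delta_pos": [-1.0, -1.2, 0.0], "turn": 0, "jaw": 1}, {"delta_pos": [-1.3, -1.8, 0.0], "turn": 0, "jaw": 1}, {"delta_pos": [-1.5, -2.6, 0.0], "turn": 0, "jaw": 1}]'

```text
clock: 12.33
tool_pos: [0.5439, -0.1113, 0.2219]
eef_rot: [0.707, 0.707, 0.0, 0.001]
contact_force: [3.0, 0.9, -1.1]
opening: 0.008
```

```bash
python3 st.py
```

```text
12.3333 [ 0.5439 -0.1113  0.2219] r 0.0442 ang -81.7 f [ 3.03  0.87 -1.11] tang(resist) 3.12 rad -0.43
```

send_rows --series '[{"delta_pos": [0, -0.8, 0.0], "turn": 0, "jaw": 1}, {"delta_pos": [0.1, -1.5, 0.0], "turn": 0, "jaw": 1}, {"delta_pos": [0.3, -2.2, 0.0], "turn": 0, "jaw": 1}, {"delta_pos": [0.6, -2.8, 0.0], "turn": 0, "jaw": 1}]'

```text
clock: 12.67
tool_pos: [0.5151, -0.1047, 0.2219]
eef_rot: [0.707, 0.707, -0.0, 0.0]
contact_force: [1.4, -1.5, 0.2]
opening: 0.004
```

```bash
python3 st.py
```

```text
12.6667 [ 0.5151 -0.1047  0.2219] r 0.0433 ang -121.1 f [ 1.45 -1.46  0.19] tang(resist) 1.99 rad 0.5
```

send_rows --series '[{"delta_pos": [0.4, -0.6, 0.0], "turn": 0, "jaw": 1}, {"delta_pos": [1.0, -1.2, 0.0], "turn": 0, "jaw": 1}, {"delta_pos": [1.6, -1.6, 0.0], "turn": 0, "jaw": 1}, {"delta_pos": [2.3, -1.9, 0.0], "turn": 0, "jaw": 1}]'

```text
clock: 13.0
tool_pos: [0.496, -0.081, 0.2217]
eef_rot: [0.707, 0.707, -0.0, -0.0]
contact_force: [1.5, -2.6, 0.4]
opening: 0.006
```

```bash
python3 st.py;  python3 - <<'E'
from h import *
for n in("top","scene"):
    im=vision.snapshot(n);x,y=(335,200) if n=="top" else (310,185)
    cv2.imwrite(f"pics/{n}_7.png",cv2.resize(im[y-65:y+65,x-80:x+80],None,fx=5,fy=4.6,interpolation=cv2.INTER_CUBIC))
E
python3 st.py
```

```text
13.0 [ 0.496  -0.081   0.2217] r 0.0436 ang -162.1 f [ 1.5  -2.55  0.41] tang(resist) 2.89 rad -0.64
13.1 [ 0.4958 -0.0797  0.2216] r 0.0434 ang -163.8 f [-0.26 -0.21  0.17] tang(resist) 0.13 rad 0.31
```

View pics/scene_7.png

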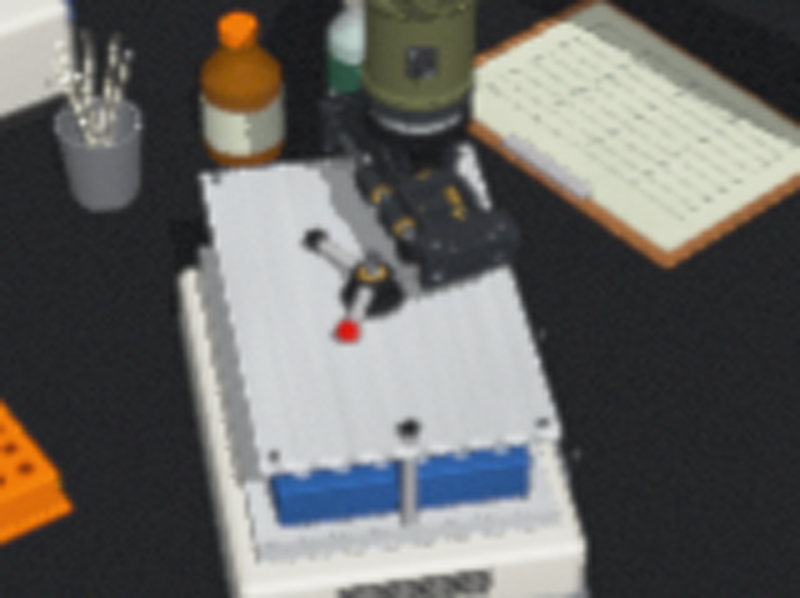

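View pics/top_7.png

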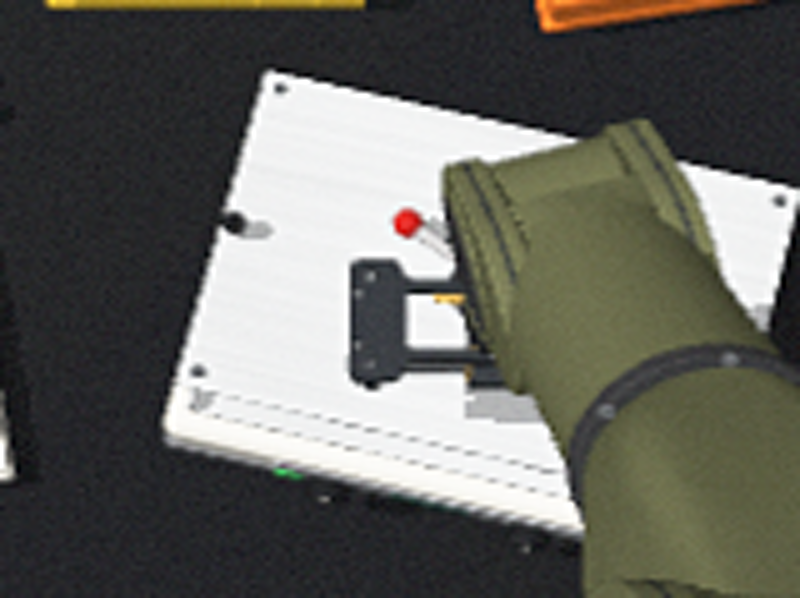

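```bash
cat > ball.py <<'E'
import sys
from h import *
def red(n):
    im=vision.snapshot(n).astype(int);b,g,rr=im[...,0],im[...,1],im[...,2]
    w=np.clip(rr-np.maximum(b,g)-60,0,None).astype(float)
    m=np.zeros_like(w); 
    if n=="top": m[150:245,290:415]=1
    else: m[150:225,265:345]=1
    w*=m;ys,xs=np.indices(w.shape);return (xs*w).sum()/w.sum(),(ys*w).sum()/w.sum(),(w>0).sum()
a,b=red("scene"),red("top");p,e=tri(a[:2],b[:2]);d=p-[.5375,-.0676,0]
print(np.round(a,1),np.round(b,1),p.round(4),(e*1e3).round(1),'r',np.hypot(*d[:2]).round(4),'ang',np.degrees(np.arctan2(d[1],d[0])).round(1))
t=atz("top",b[:2],.228)
print('top@.228',t,np.degrees(np.arctan2(t[1]+.0676,t[0]-.5375)).round(1))
E
python3 ball.py; python3 st.py
```

```text
[299.1 191.5  17. ] [336.6 182.   28. ] [ 0.5754 -0.022   0.2231] 2.8 r 0.0593 ang 50.3
top@.228 [ 0.57308419 -0.02116511  0.228     ] 52.5
13.2 [ 0.4965 -0.0805  0.2216] r 0.043 ang -162.5 f [ 0.98  0.34 -0.34] tang(resist) -0.03 rad -1.04
```

send_rows --series '[{"delta_pos": [0.7, -0.2, 0.0], "turn": 0, "jaw": 1}, {"delta_pos": [1.5, -0.3, 0.0], "turn": 0, "jaw": 1}, {"delta_pos": [2.2, -0.2, 0.0], "turn": 0, "jaw": 1}, {"delta_pos": [3.0, 0.0, 0.0], "turn": 0, "jaw": 1}]'

```text
clock: 13.53
tool_pos: [0.4956, -0.0541, 0.2214]
eef_rot: [0.708, 0.706, -0.003, 0.001]
contact_force: [-1.5, -9.2, 0.5]
opening: 0.006
```

```bash
python3 st.py
```

```text
13.5333 [ 0.4956 -0.0541  0.2214] r 0.0441 ang 162.2 f [-1.52 -9.21  0.52] tang(resist) 9.24 rad -1.38
```

send_rows --series '[{"delta_pos": [0.7, 0.3, 0.0], "turn": 0, "jaw": 1}, {"delta_pos": [1.3, 0.8, 0.0], "turn": 0, "jaw": 1}, {"delta_pos": [1.8, 1.3, 0.0], "turn": 0, "jaw": 1}, {"delta_pos": [2.3, 1.9, 0.0], "turn": 0, "jaw": 1}]'

```text
clock: 13.87
tool_pos: [0.5107, -0.0326, 0.2203]
eef_rot: [0.708, 0.706, -0.007, -0.002]
contact_force: [-7.4, -9.5, 0.5]
opening: 0.005
```

```bash
python3 st.py
```

```text
13.8667 [ 0.5107 -0.0326  0.2203] r 0.0441 ang 127.5 f [-7.45 -9.46  0.45] tang(resist) 11.67 rad -2.98
```

```bash
for a in -240 -320 -400 -480; do python3 circ.py $a $((a-80)) 8;done
```

```text
{"delta_pos": [0.3, 0.7, 0.0], "turn": 0, "jaw": 1}, {"delta_pos": [0.5, 1.4, 0.0], "turn": 0, "jaw": 1}, {"delta_pos": [0.6, 2.2, 0.0], "turn": 0, "jaw": 1}, {"delta_pos": [0.5, 2.9, 0.0], "turn": 0, "jaw": 1}, {"delta_pos": [0.3, 3.7, 0.0], "turn": 0, "jaw": 1}, {"delta_pos": [0.0, 4.4, 0.0], "turn": 0, "jaw": 1}, {"delta_pos": [-0.4, 5.0, 0.0], "turn": 0, "jaw": 1}, {"delta_pos": [-1.0, 5.5, 0.0], "turn": 0, "jaw": 1}, 
{"delta_pos": [-0.6, 0.4, 0.0], "turn": 0, "jaw": 1}, {"delta_pos": [-1.3, 0.8, 0.0], "turn": 0, "jaw": 1}, {"delta_pos": [-2.0, 1.0, 0.0], "turn": 0, "jaw": 1}, {"delta_pos": [-2.8, 1.0, 0.0], "turn": 0, "jaw": 1}, {"delta_pos": [-3.6, 1.0, 0.0], "turn": 0, "jaw": 1}, {"delta_pos": [-4.3, 0.8, 0.0], "turn": 0, "jaw": 1}, {"delta_pos": [-5.0, 0.4, 0.0], "turn": 0, "jaw": 1}, {"delta_pos": [-5.6, 0.0, 0.0], "turn": 0, "jaw": 1}, 
{"delta_pos": [-0.5, -0.5, 0.0], "turn": 0, "jaw": 1}, {"delta_pos": [-1.0, -1.2, 0.0], "turn": 0, "jaw": 1}, {"delta_pos": [-1.3, -1.8, 0.0], "turn": 0, "jaw": 1}, {"delta_pos": [-1.5, -2.6, 0.0], "turn": 0, "jaw": 1}, {"delta_pos": [-1.6, -3.3, 0.0], "turn": 0, "jaw": 1}, {"delta_pos": [-1.5, -4.1, 0.0], "turn": 0, "jaw": 1}, {"delta_pos": [-1.3, -4.8, 0.0], "turn": 0, "jaw": 1}, {"delta_pos": [-1.0, -5.5, 0.0], "turn": 0, "jaw": 1}, 
{"delta_pos": [0.4, -0.6, 0.0], "turn": 0, "jaw": 1}, {"delta_pos": [1.0, -1.2, 0.0], "turn": 0, "jaw": 1}, {"delta_pos": [1.6, -1.6, 0.0], "turn": 0, "jaw": 1}, {"delta_pos": [2.3, -1.9, 0.0], "turn": 0, "jaw": 1}, {"delta_pos": [3.0, -2.1, 0.0], "turn": 0, "jaw": 1}, {"delta_pos": [3.8, -2.2, 0.0], "turn": 0, "jaw": 1}, {"delta_pos": [4.5, -2.1, 0.0], "turn": 0, "jaw": 1}, {"delta_pos": [5.3, -1.9, 0.0], "turn": 0, "jaw": 1},
```

send_rows --series '[{"delta_pos": [0.3, 0.7, 0.0], "turn": 0, "jaw": 1}, {"delta_pos": [0.5, 1.4, 0.0], "turn": 0, "jaw": 1}, {"delta_pos": [0.6, 2.2, 0.0], "turn": 0, "jaw": 1}, {"delta_pos": [0.5, 2.9, 0.0], "turn": 0, "jaw": 1}, {"delta_pos": [0.3, 3.7, 0.0], "turn": 0, "jaw": 1}, {"delta_pos": [0.0, 4.4, 0.0], "turn": 0, "jaw": 1}, {"delta_pos": [-0.4, 5.0, 0.0], "turn": 0, "jaw": 1}, {"delta_pos": [-1.0, 5.5, 0.0], "turn": 0, "jaw": 1}]'

```text
clock: 14.53
tool_pos: [0.5616, -0.0335, 0.2186]
eef_rot: [0.706, 0.709, -0.006, -0.009]
contact_force: [-13.8, 9.1, -0.4]
opening: 0.01
```

```bash
python3 st.py
```

```text
14.5333 [ 0.5616 -0.0335  0.2186] r 0.0418 ang 54.7 f [-13.78   9.08  -0.4 ] tang(resist) 16.49 rad -0.54
```

send_rows --series '[{"delta_pos": [-0.6, 0.4, 0.0], "turn": 0, "jaw": 1}, {"delta_pos": [-1.3, 0.8, 0.0], "turn": 0, "jaw": 1}, {"delta_pos": [-2.0, 1.0, 0.0], "turn": 0, "jaw": 1}, {"delta_pos": [-2.8, 1.0, 0.0], "turn": 0, "jaw": 1}, {"delta_pos": [-3.6, 1.0, 0.0], "turn": 0, "jaw": 1}, {"delta_pos": [-4.3, 0.8, 0.0], "turn": 0, "jaw": 1}, {"delta_pos": [-5.0, 0.4, 0.0], "turn": 0, "jaw": 1}, {"delta_pos": [-5.6, 0.0, 0.0], "turn": 0, "jaw": 1}]'

```text
clock: 15.2
tool_pos: [0.5729, -0.0843, 0.2217]
eef_rot: [0.704, 0.71, 0.006, -0.003]
contact_force: [4.5, 13.5, -2.1]
opening: 0.001
```

```bash
python3 st.py; python3 ball.py;python3 st.py
```

```text
15.2 [ 0.5729 -0.0843  0.2217] r 0.0391 ang -25.2 f [ 4.54 13.51 -2.13] tang(resist) 14.16 rad -1.65
[318.5 174.8  17. ] [352.9 216.2  29. ] [ 0.4797 -0.068   0.2226] 4.8 r 0.0578 ang -179.6
top@.228 [ 0.47692989 -0.06642959  0.228     ] 178.9
15.3 [ 0.5721 -0.0886  0.2219] r 0.0404 ang -31.2 f [ 1.5   5.45 -0.01] tang(resist) 5.44 rad -1.54
```

send_rows --series '[{"delta_pos": [-0.5, -0.5, 0.0], "turn": 0, "jaw": 1}, {"delta_pos": [-1.0, -1.2, 0.0], "turn": 0, "jaw": 1}, {"delta_pos": [-1.3, -1.8, 0.0], "turn": 0, "jaw": 1}, {"delta_pos": [-1.5, -2.6, 0.0], "turn": 0, "jaw": 1}, {"delta_pos": [-1.6, -3.3, 0.0], "turn": 0, "jaw": 1}, {"delta_pos": [-1.5, -4.1, 0.0], "turn": 0, "jaw": 1}, {"delta_pos": [-1.3, -4.8, 0.0], "turn": 0, "jaw": 1}, {"delta_pos": [-1.0, -5.5, 0.0], "turn": 0, "jaw": 1}]'

```text
clock: 15.97
tool_pos: [0.5291, -0.1018, 0.2247]
eef_rot: [0.706, 0.708, 0.012, 0.009]
contact_force: [22.3, -3.0, -5.0]
opening: 0.009
```

```bash
python3 st.py
```

```text
15.9667 [ 0.5291 -0.1018  0.2247] r 0.0353 ang -103.8 f [22.32 -2.98 -5.03] tang(resist) 22.38 rad -2.44
```

send_rows --series '[{"delta_pos": [0.4, -0.6, 0.0], "turn": 0, "jaw": 1}, {"delta_pos": [1.0, -1.2, 0.0], "turn": 0, "jaw": 1}, {"delta_pos": [1.6, -1.6, 0.0], "turn": 0, "jaw": 1}, {"delta_pos": [2.3, -1.9, 0.0], "turn": 0, "jaw": 1}, {"delta_pos": [3.0, -2.1, 0.0], "turn": 0, "jaw": 1}, {"delta_pos": [3.8, -2.2, 0.0], "turn": 0, "jaw": 1}]'

```text
clock: 16.47
tool_pos: [0.4999, -0.0746, 0.2238]
eef_rot: [0.71, 0.704, 0.001, 0.008]
contact_force: [8.2, -23.8, 3.9]
opening: 0.006
```

```bash
python3 st.py; python3 ball.py;python3 st.py
```

```text
16.4667 [ 0.4999 -0.0746  0.2238] r 0.0383 ang -169.4 f [  8.16 -23.85   3.92] tang(resist) 24.94 rad -3.62
[297.4 192.2  17. ] [337. 180.   1.] [ 0.5814 -0.0231  0.221 ] 2.7 r 0.0625 ang 45.4
top@.228 [ 0.57871383 -0.0222949   0.228     ] 47.7
16.5667 [ 0.4964 -0.0704  0.2228] r 0.0412 ang -176.1 f [ 0.6  -7.85  2.03] tang(resist) 7.87 rad -0.07
```

send_rows --series '[{"delta_pos": [0, 0, 0], "turn": 0, "jaw": 1}, {"delta_pos": [-0.6, 0, 0], "turn": 0, "jaw": 1}, {"delta_pos": [-1.2, -0.1, 0], "turn": 0, "jaw": 1}, {"delta_pos": [-1.2, -0.1, -2], "turn": 0, "jaw": 1}, {"delta_pos": [-1.2, -0.1, -5], "turn": 0, "jaw": 1}, {"delta_pos": [-1.2, -0.1, -8], "turn": 0, "jaw": 1}, {"delta_pos": [-1.2, -2, -10], "turn": 0, "jaw": 1}, {"delta_pos": [-1.2, -3, -10], "turn": 0, "jaw": 1}]'

```text
clock: 17.23
tool_pos: [0.4646, -0.0773, 0.325]
eef_rot: [0.707, 0.708, 0.002, 0.002]
contact_force: [-0.6, 0.1, -1.0]
opening: 0.006
```

```bash
python3 st.py; python3 ball.py;  python3 - <<'E'
from h import *
for n in("top","scene"):
    im=vision.snapshot(n);x,y=(335,200) if n=="top" else (310,185)
    cv2.imwrite(f"pics/{n}_8.png",cv2.resize(im[y-65:y+65,x-80:x+80],None,fx=5,fy=4.6,interpolation=cv2.INTER_CUBIC))
E
```

```text
17.2333 [ 0.4646 -0.0773  0.325 ] r 0.0735 ang -172.4 f [-0.63  0.07 -0.95] tang(resist) -0.16 rad 0.62
[295.2 191.4  18. ] [340.5 178.9  25. ] [ 0.5854 -0.0331  0.2171] 2.4 r 0.0591 ang 35.8
top@.228 [ 0.58195268 -0.03218644  0.228     ] 38.5
```

View pics/scene_8.png

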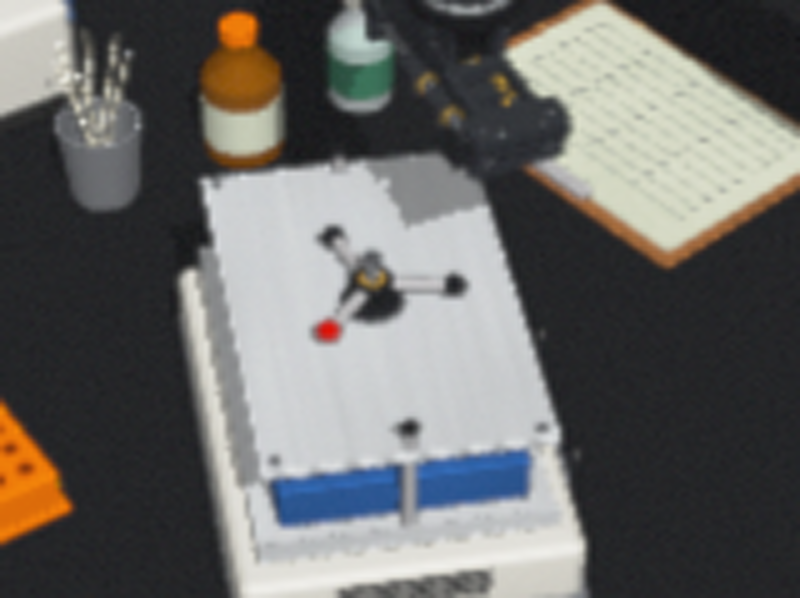

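View pics/top_8.png

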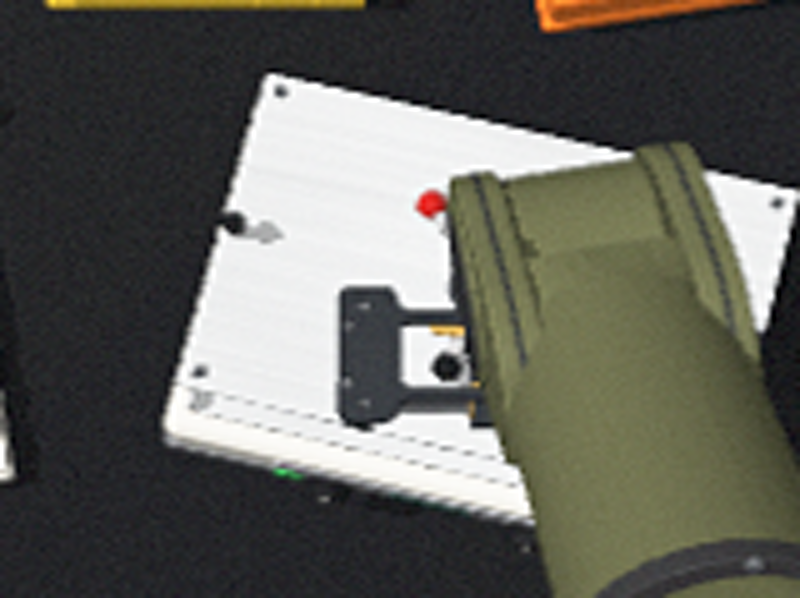

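```bash
python3 - <<'E'
from h import *
cv2.imwrite("pics/scene_9.png",vision.snapshot("scene"))
E
```

```text
(no output)
```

View pics/scene_9.png

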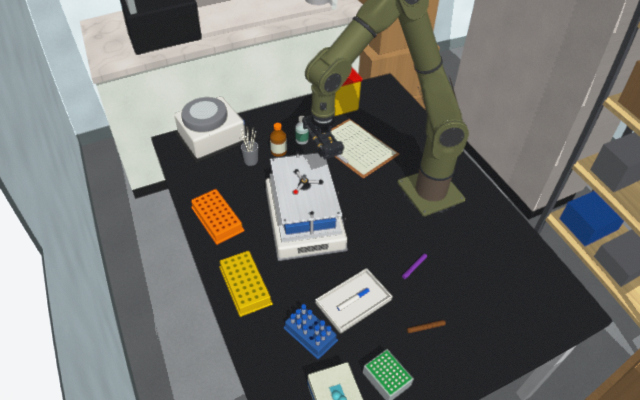

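The picture shows the pen in the tray at (354,300), the nut with its red ball at (295,191), and all the bystanders where they started. The gripper is clear of everything.

```bash
python3 -c "
from plant import order; print(order.finish_job())"
```

```text
the job is handed in; nothing more can be done
None
```

The marker pen is in the white tray, and the clamp nut is run down and tightened about one full turn past where it met the plate. I handed the job in at about 17.5 s, with the gripper clear of everything.

- **Pen:** I gripped it (opening about 16.8 mm, against 17 mm given) and laid it in the tray. The last picture shows it lying there.
- **Bearing point:** The push on the nut rose from 2–3 N to 9 N and then about 12 N, roughly 1.65 turns after the start. I read force only every 40° of finger travel, so this point is known to about ±17°.
- **Extra turn:** From the red ball's angle, the nut went about 358° ± 20° past bearing, inside the quarter-turn limit. The ball dropped about 6 mm over that turn, which fits the 6 mm per turn thread.
- **Bystanders:** The blue rack, both bottles, the beaker and the purple and brown look-alikes stand where they began in the last picture.

**Checks that disagreed:**
- The push reached about 25 N near the end, above the 6–10 N expected. I read this while the finger was moving and pressing at a smaller radius than planned.
- One reading of 5.8 N before bearing was mostly along the arm, from the finger touching the ball. The next readings fell back to 2–3 N.
- The pen's near end measured about 83 mm from the stud at the start, so I did not confirm that it lay inside the arms' circle.
- My two-view height for the tray rim came out at 12 mm against 24 mm given, so I used only the tray's position in the plane.

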